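# Lock a fresh filter cartridge into the fume extractor

### The arm

A 6-joint arm with a two-finger parallel gripper is mounted at the origin on a cart in front of the work surface, level with it; the furniture and walls round the work are solid. World frame = base frame: x ahead of the robot, y to its left, z up, the work surface at z = 0. Lengths are in mm, angles in rad, forces in N, time in s.
With the tool pointing down it reaches from about 400 to 925 mm from the base axis. Payload 12.5 kg.
Tool frame: the origin (TCP) lies midway between the tips of the shut fingers; the grasp point (between the pads) lies 19 mm behind it; z points along the fingers, y is the line along which they close (so a half turn about z gives the same grasp; the last joint's range is limited). The gripper opens to 95 mm and grips with 3 to 60 N. Pads are 20 mm wide; open, the fingers measure 119 mm over their backs; the gripper's body (75 mm by 180 mm) begins 59 mm behind the grasp point.
Start: joints at [-1.314, 0.491, 1.559, -0, 1.092, -0.106], TCP at [221.832, -584.326, 214.661] pointing down, gripper open.
Joint ranges: [-3.1, 3.1], [-0.84, 2.19], [0.05, 2.79], [-1.13, 4.28], [0.06, 2.93], [-2.69, 2.69]. Speed limits (rad/s): [2.22, 2.22, 2.79, 3.14, 3.14, 3.14].

### API

Orientations are given as [roll, pitch, yaw] about the fixed x, y, z axes, in that order (R = Rz(yaw) Ry(pitch) Rx(roll)).
In Python, from cell import env gives the robot as it stands.
- The arm moves only by the tool arm_command, never from a script. Its argument "targets" is a list of rows, each a list of 5 numbers: the shift along the tool's x, y, z in mm, then the turn about the tool's z in degrees, then the opening, from 0 (shut) to 1 (fully open). In form: [[tx, ty, tz, roll, fingers], ...]. A call has 1 to 5 rows; each row is the pose to reach, as a shift and turn from the pose commanded when the call began, along the tool's axes at that moment; what a row does not reach only later rows make up. A row lasts 1/10 s, in which the tool goes at most 50 mm and 8.59 degrees, less where a joint would pass 70% of its speed; a pose out of reach is approached as far as the arm can. A call with a gripper value outside its range is refused whole. The fingers move at their own pace and stop on an object; the grip force is fixed at half the most. Time passes only in rows, so rows that repeat a pose let the fingers close. It gives the time, the measured TCP pose, the force, the opening and the grip force at its end, in the units of the state.
- env.state(): the state, without advancing time (a new reading comes with each control period).
- env.read_camera(name): name is "scene" or "top" or "wrist"; returns a dict with "frame" (400x640x3 uint8, red, green, blue), "vertical_fov" (degrees; the focal length in pixels is half the picture's height over the tangent of half this angle, whatever the lens; pixels are square), "cx", "cy" (the principal point, pixels), "world_from_camera" (4x4, takes a point from camera to world coordinates); the wrist camera has in their place "hand_eye" (4x4, takes a point from camera to tool coordinates, whose origin is the TCP and whose axes are the flange's). Camera axes: x right, y down, z forward; pixel columns grow to the right and rows downward; lengths in mm; the calibration is good to about 2 mm. A picture is of the moment at which its call begins: read the wrist's pose just before it. There is no depth.
- env.job_done(): hands the job in; it is judged then, once.
The state is a dict: "t": time; "joints": joint angles; "qvel": joint speeds; "tau": joint torques, N m; "eef_pos": TCP position; "tcp_rot": TCP orientation; "ft_force": force on the tool from outside, world axes, zero at the start; "moment": the same for the moment, N m; "opening": opening from 0.0 (shut) to 1.0 (fully open); "grip_force": force on a finger pad.
Only numpy, scipy, OpenCV 4.12 (cv2) and the standard library are available. Lean on these libraries where they do the work, as an engineer would, in place of code of your own. Each camera call takes 0.05 s, during which the arm holds its last target. There are 200 camera calls.

### The job

Fit the filter cartridge into the round socket on top of the bench fume extractor: find the two entry slots with its lugs, press it down against the spring, twist it clockwise (seen from above) about a quarter turn to the stop and let go, so that the spring holds it locked. Work gently, the socket is thin plastic and must never be forced; leave the other things on the bench where they are.

Things in the scene. Friction and masses are not known exactly. Their poses are not given: they have to be found in the camera images.
- cartridge: Round grey filter cartridge, 72 mm tall, 0.1 to 0.21 kg, starts upright and loose on the bench. Origin: centre of its underside, z up its axis. Body 54 mm across, 3.5 mm chamfer at the foot; cap 58 mm across at 40 to 45 mm height, grip bar on top. A half turn leaves it the same.
- cartridge_grip (a point): Centre of the cartridge's grip bar, 58 mm above its underside. The bar is 48 mm long along the cartridge's x (in line with the lugs), 14 mm thick along y, and stands from 45 mm (cap) to 72 mm above the underside.
- cartridge_lugs (a point): Point on the cartridge's axis at the level of its two bayonet lugs, 24.5 mm above the underside. The lugs stick out on its own +x and -x sides to 33 mm from the axis; each is 10 mm wide and 5 mm high, from 22 to 27 mm above the underside.
- extractor: Grey bench fume extractor, fixed in place, 180 mm (x) by 160 mm (y), 58 mm high; a light grey round bayonet collar rises from the middle of its top to 80 mm. Origin: centre of its underside on the bench, z up; its front with the switch faces its own -x. Its plastic is damaged if the cartridge is pressed against it with more than 50 N.
- socket (a point): Centre of the collar's mouth, level with its upper rim. Bore 56.4 mm, collar 80 mm outside. Two opposite entry slots, 13 mm wide, cut the 7 mm thick inner lip; a black arrow marks each. The line through them lies within 0.6 rad of the extractor's x, either way; the angle differs each time, is not measured, must be seen or felt. Play of a lug in a slot: 1.5 mm (0.05 rad) each way.
- spring_top (a point): On the axis, 27 mm below the rim: top of the sprung plate at rest. Cartridge underside at -22 mm from the rim: lugs lie on the rim beside the slots; -27: lugs sunk in the slots, plate just touched (5 N, 0.5 N more per mm); -34 to -38 (hard bottom): lugs under the lip, free to turn clockwise from above.
- lock_level (a point): On the axis, 31 mm below the rim: where the cartridge's underside is when locked. Turning clockwise under the lip ends at a hard stop 1.58 rad from the middle of the slots. Let go there and the spring lifts the lugs 3 mm into locking pockets, centred 1.50 rad from the slots with 0.08 rad play each way. Let go short of that, it rises only to -34 mm under the lip.
- solder_spool: White spool of solder, 56 mm across, 36 mm high, bystander. Origin: centre of its underside.
- screwdriver: Small blue screwdriver lying flat, 151 mm long, bystander. Origin: centre of its underside.
- loupe: Black eye loupe, 33 mm across, 30 mm high, bystander. Origin: centre of its underside.
- screw_jar: Small jar with black lid, 43 mm across, 46 mm high, bystander. Origin: centre of its underside.
- tape_green: Roll of green tape lying flat, 72 mm across, 18 mm high, bystander. Origin: centre of its underside.
- esd_brush: Black flat brush lying flat, 136 mm long, bystander. Origin: centre of its underside.
Not all that is in view belongs to the job. What is meant by the cartridge is not green, purple or turquoise, and is the larger of those in its own colour.

How it is judged:
By the outcome, as a careful person would: the job done as asked, in the order asked, and still so for the second after the job is handed in, with the robot touching nothing.
It also fails if it takes over 72 s, if anything falls off the work surface, if the arm or the gripper's body presses on something with over 40 N, if the wrist force passes 120 N, or if a joint passes its speed limit or range.

## Working session

There is one attempt and no reset: what is moved stays moved. The work goes in short steps, Python scripts to look and compute and a tool call to move; the robot and the scene stay as the last step left them, time stands still between calls to the robot, and variables do not carry over. Pictures are saved under pics/ and viewed, at most 10 in all, crops included, and the job is handed in when it is done.

Besides the shell and the picture viewer there is one more tool, called after ">>>" as name(argument=value, ...) on one line, values as JSON. arm_command: Moves the arm, as the interface text tells. Its arguments: {"type":"object","properties":{"targets":{"type":"array","items":{"type":"array","items":{"type":"number"}}}},"required":["targets"]}

```bash
mkdir -p pics
cat > h.py <<'E'
import numpy as np, cv2
from cell import env
from scipy.spatial.transform import Rotation as R
def cam(n):
    s=env.state(); c=env.read_camera(n)
    f=c["frame"]; c["f"]=f.shape[0]/2/np.tan(np.radians(c["vertical_fov"]/2))
    if n=="wrist":
        T=np.eye(4); T[:3,:3]=R.from_euler('xyz',s["tcp_rot"]).as_matrix() ; T[:3,3]=s["eef_pos"]
        c["W"]=T@np.array(c["hand_eye"])
    else: c["W"]=np.array(c["world_from_camera"])
    return c
def ray(c,u,v,z):
    W=c["W"]; d=W[:3,:3]@np.array([(u-c["cx"])/c["f"],(v-c["cy"])/c["f"],1.]); o=W[:3,3]
    return o+d*(z-o[2])/d[2]
def proj(c,p):
    q=np.linalg.inv(c["W"])@np.append(p,1); return q[:2]/q[2]*c["f"]+[c["cx"],c["cy"]]
def save(img,n): cv2.imwrite("pics/"+n,img[:,:,::-1])
E
python3 - <<'E'
from h import *
print(env.state())
t=cam("top"); s=cam("scene")
for n,c in(("top",t),("scene",s)):
    print(n,c["f"],c["cx"],c["cy"],c["W"].round(3).tolist()); np.save(n+".npy",c["frame"])
save(t["frame"],"top.png"); save(s["frame"],"scene.png")
E
```

```text
{'t': 0.0, 'joints': array([-1.31363555e+00,  4.91524674e-01,  1.55944619e+00,  3.13908000e-05,
        1.09167890e+00, -1.05660917e-01]), 'qvel': array([-1.09524121e-03, -3.75519561e-05,  4.93969288e-04,  3.86868153e-04,
        1.42270384e-04, -7.59889917e-04]), 'tau': array([ 1.12016824e-03, -6.12633133e+01, -2.58177781e+01,  6.92712050e-02,
        4.82102868e-02, -1.10771666e-04]), 'eef_pos': array([ 221.7533034 , -584.08464588,  214.08453753]), 'tcp_rot': array([-3.14054437e+00, -1.39173376e-04,  3.62807138e-01]), 'ft_force': array([-0.29563056, -0.43747938,  0.04340349]), 'moment': array([ 0.01444544, -0.01860975, -0.01874409]), 'grip_force': 0.0, 'opening': 1.0006479850413725}
top 378.3110373185997 322.86807553302907 205.94044114700776 [[-0.006, -0.986, 0.167, 403.358], [-1.0, 0.001, -0.028, 17.875], [0.028, -0.167, -0.985, 987.429], [0.0, 0.0, 0.0, 1.0]]
scene 497.00535653850363 319.0182096078842 196.5670775666572 [[0.771, -0.458, 0.443, -72.556], [-0.637, -0.547, 0.543, -787.304], [-0.007, -0.701, -0.713, 1096.188], [0.0, 0.0, 0.0, 1.0]]
```

View pics/top.png

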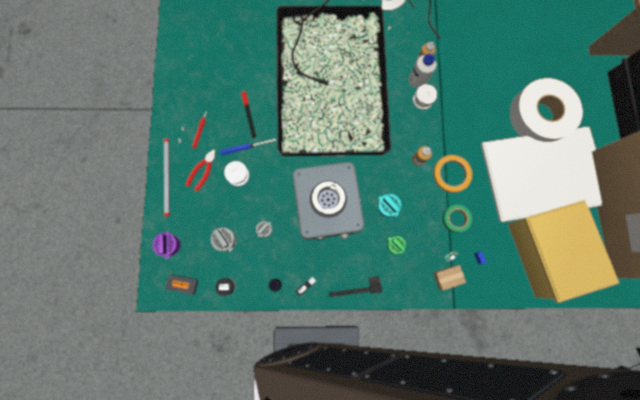

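View pics/scene.png

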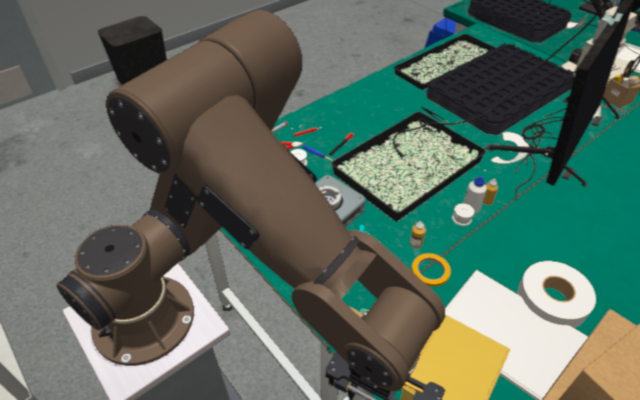

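Cartridge candidates in the top view are purple (165,244), grey (222,239), small grey (264,229), turquoise (390,205) and green (397,245). The grey one at (222,239) fits: it is not an excluded colour and is the larger of the two greys. I'll confirm it in a crop.

Run:
```python
from h import *
c=cam("top"); f=c["frame"]
a=cv2.resize(f[215:265,190:290],None,fx=7,fy=7,interpolation=cv2.INTER_CUBIC)[:, :700]
b=cv2.resize(f[155:245,285:370],None,fx=2.7,fy=2.7,interpolation=cv2.INTER_CUBIC)
o=np.zeros((600,700,3),np.uint8);o[:350]=a;o[352:352+b.shape[0],:b.shape[1]]=b[:248]
save(o,"crop.png")
for n,u,v,z in(("big",222,238,72),("small",264,229,60),("sock",327.5,198,80),("extr",328,200,58),("spool",236,173,36),("loupe",275,285,30),("jar?",225,287,46)):print(n,ray(c,u,v,z).round(0))
```

```text
big [481. 234.  72.]
small [504. 136.  60.]
sock [577. -20.  80.]
extr [576. -22.  58.]
spool [651. 214.  36.]
loupe [368. 110.  30.]
jar? [365. 229.  46.]
```

View pics/crop.png

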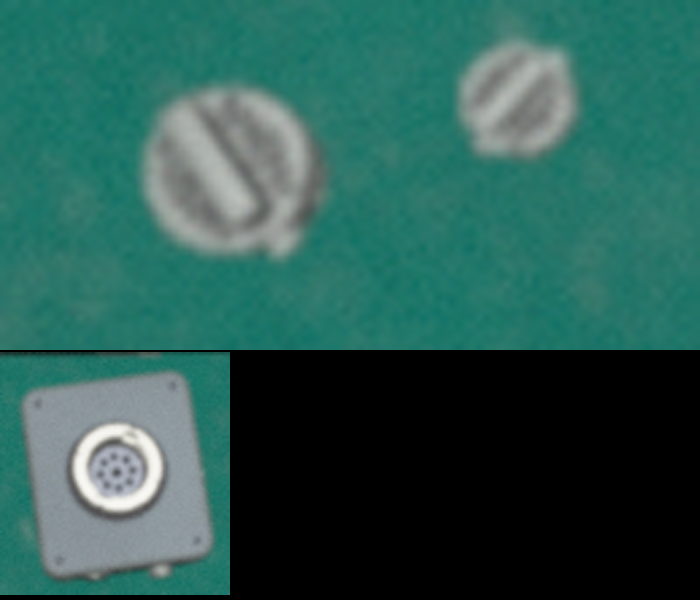

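The crop confirms the large grey one. Its bar runs at about 0.48 rad and its lug is visible. I'll grasp with tool yaw 0.48+π so that the clockwise twist stays inside the last joint's range.

```bash
cat >> h.py <<'E'
def chain(p,y,wps):
    p=np.array(p,float)
    for q,yy in wps:
        Rm=R.from_euler('xyz',[np.pi,0,y]).as_matrix()
        print((Rm.T@(np.array(q)-p)).round(1), round(np.degrees(-(yy-y)),1)); p=np.array(q,float); y=yy
E
python3 - <<'E'
from h import *
y=.363; d=np.radians(42); g=.48+np.pi
chain([222,-584,214.6],y,[((430,-450,230),y+d),((550,-250,230),y+2*d),((560,-20,230),y+3*d),((500,190,230),y+4*d),((481,234,215),g)])
c=env.read_camera("wrist"); print(np.array(c["hand_eye"]).round(2),c["vertical_fov"])
E
```

```text
[242.  -51.4 -15.4] -42.0
[232.7  15.3   0. ] -42.0
[219.8  68.4   0. ] -42.0
[165.2 142.9   0. ] -42.0
[12.  46.4 15. ] -18.7
[[   0.     -0.96   -0.28   78.69]
 [   1.      0.      0.      0.33]
 [  -0.     -0.28    0.96 -170.12]
 [   0.      0.      0.      1.  ]] 63.96034151691146
```

>>> arm_command(targets=[[242,-51,-15,-42,1],[242,-51,-15,-42,1],[242,-51,-15,-42,1],[242,-51,-15,-42,1],[242,-51,-15,-42,1]])

```text
t: 0.7
eef_pos: [431.5, -449.3, 229.8]
tcp_rot: [3.142, 0.0, 1.102]
ft_force: [0.3, -0.6, -0.2]
opening: 1.0
grip_force: 0.0
```

>>> arm_command(targets=[[233,15,0,-42,1],[233,15,0,-42,1],[233,15,0,-42,1],[233,15,0,-42,1],[233,15,0,-42,1]])

```text
t: 1.2
eef_pos: [551.0, -247.6, 229.6]
tcp_rot: [3.142, -0.0, 1.836]
ft_force: [-0.8, -0.6, -1.2]
opening: 1.002
grip_force: 0.0
```

>>> arm_command(targets=[[220,68,0,-42,1],[220,68,0,-42,1],[220,68,0,-42,1],[220,68,0,-42,1],[220,68,0,-42,1]])

```text
t: 1.7
eef_pos: [559.1, -17.2, 229.7]
tcp_rot: [3.141, -0.0, 2.57]
ft_force: [0.9, -0.2, 0.7]
opening: 0.998
grip_force: 0.0
```

Run:
```python
from h import *
cam("wrist");c=cam("wrist"); print(env.state()["eef_pos"],env.state()["qvel"].max())
save(c["frame"],"w1.png"); np.save("w1.npy",c["frame"]); np.save("w1W.npy",c["W"]); print(c["f"],c["cx"],c["cy"],proj(c,[577,-20,80]))
```

```text
[559.25683893 -16.93970071 229.68682536] 0.07818869529721148
320.3135294292009 315.05388327189945 203.2758355854781 [320.02599735 206.75554182]
```

View pics/w1.png

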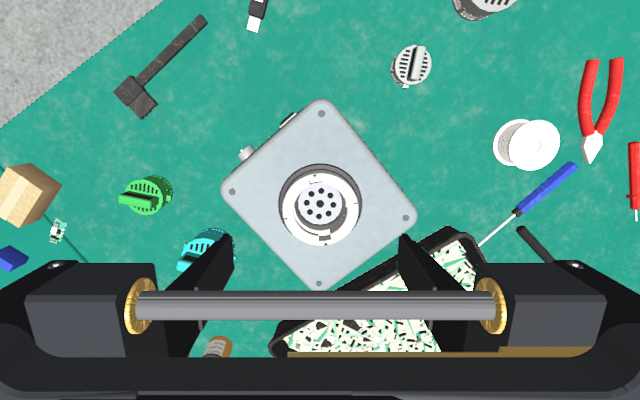

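The collar is at about (320,203) with marks near (325,236) and (313,177). I'll go on to the cartridge and enlarge both there.

>>> arm_command(targets=[[165,143,0,-42,1],[165,143,0,-42,1],[165,143,0,-42,1],[165,143,0,-42,1],[165,143,0,-42,1]])

```text
t: 2.3
eef_pos: [498.6, 192.2, 229.6]
tcp_rot: [3.141, -0.0, -2.982]
ft_force: [-0.2, -0.7, -0.2]
opening: 0.999
grip_force: 0.0
```

>>> arm_command(targets=[[12,46,15,-18,1],[12,46,15,-18,1],[12,46,15,-18,1],[12,46,15,-18,1]])

```text
t: 2.7
eef_pos: [481.3, 232.7, 214.7]
tcp_rot: [-3.141, 0.0, -2.679]
ft_force: [-0.1, -0.1, -0.4]
opening: 1.006
grip_force: 0.0
```

Run:
```python
from h import *
c=cam("wrist"); s=env.state(); print(s["eef_pos"],s["tcp_rot"],s["joints"][5])
f=c["frame"]; np.save("w2.npy",f);np.save("w2W.npy",c["W"])
u,v=proj(c,[481,234,72]).astype(int); print(u,v)
x0,y0=u-50,max(v-50,0)
a=cv2.resize(f[y0:y0+100,x0:x0+100],(400,400),interpolation=cv2.INTER_CUBIC)
b=cv2.resize(np.load("w1.npy")[153:253,270:370],(400,400),interpolation=cv2.INTER_CUBIC)
print(x0,y0); save(np.hstack([a,b]),"c2.png")
```

```text
[481.43825662 232.45275566 214.73383768] [-3.14133641e+00  2.51361225e-04 -2.67968507e+00] -1.7062119200304104
316 192
266 142
```

View pics/c2.png

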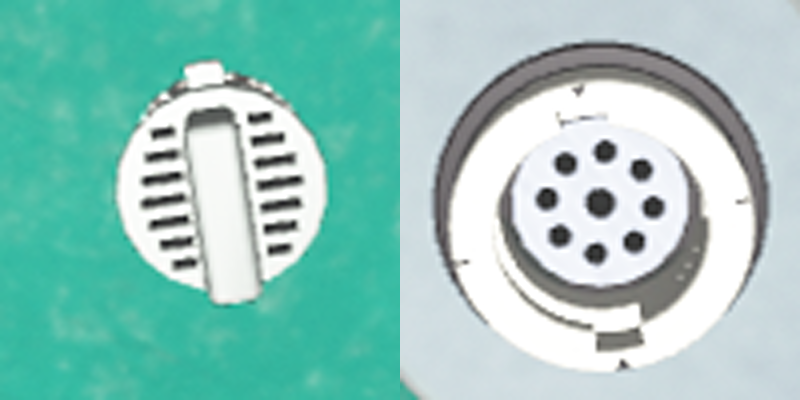

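Run:
```python
from h import *
c=dict(f=320.3135,cx=315.054,cy=203.276)
c["W"]=np.load("w2W.npy"); g=lambda x,y,z,o:ray(c,o[0]+x/4,o[1]+y/4,z)
o=(266,142)
print("cap",g(221,190,45,o)); a,b=g(212,116,72,o),g(235,303,72,o); print(a,b,(a+b)/2,np.linalg.norm(a-b),np.arctan2(*(a-b)[1::-1])) 
# cap ellipse by mask
f=np.load("w2.npy"); hsv=cv2.cvtColor(f,cv2.COLOR_RGB2HSV); m=((hsv[...,1]<60)*255).astype(np.uint8); m[:142]=0;m[242:]=0;m[:,:266]=0;m[:,366:]=0
n,l,st,ce=cv2.connectedComponentsWithStats(m); k=1+st[1:,4].argmax(); print("blob",st[k])
c["W"]=np.load("w1W.npy"); o=(270,153)
a,b=g(178,92,80,o),g(224,365,80,o); print("arrows",a,b,(a+b)/2,np.linalg.norm(a-b),np.arctan2(*(a-b)[1::-1]))
a,b=g(62,263,80,o),g(341,202,80,o); print("ticks",a,b,(a+b)/2,np.arctan2(*(a-b)[1::-1]))
f=np.load("w1.npy")[153:253,270:370]
m=((f.min(2)>235)*255).astype(np.uint8)
cs=max(cv2.findContours(m,cv2.RETR_EXTERNAL,cv2.CHAIN_APPROX_NONE)[0],key=cv2.contourArea)
h=cv2.convexHull(cs).reshape(-1,2)+[270,153]
P=np.array([ray(c,u,v,80)[:2] for u,v in h]).astype(np.float32); print("rim",cv2.fitEllipse(P),cv2.minEnclosingCircle(P))
```

```text
cap [482.20619346 240.21436374  45.        ]
[460.7577417  226.33139407  72.        ] [501.64925639 253.52736353  72.        ] [481.20349905 239.9293788   72.        ] 49.10943624327944 -2.5546920141590874
blob [ 295  157   53   61 2292]
arrows [546.36829956  -7.47226965  80.        ] [616.29611823 -36.94777957  80.        ] [581.33220889 -22.21002461  80.        ] 75.88613515759586 2.7426789228827877
ticks [568.77081835 -57.78251867  80.        ] [593.55340953  12.85241922  80.        ] [581.16211394 -22.46504972  80.        ] -1.9082322581121651
rim ((580.426025390625, -22.106637954711914), (78.36695861816406, 78.76447296142578), 60.109336853027344) ((580.4989624023438, -22.005802154541016), 39.527217864990234)
```

Run:
```python
from h import *
c=dict(f=320.3135,cx=315.054,cy=203.276,W=np.load("w2W.npy"))
C=np.array([481.5,240,0])
for p in ((205,65,27),(205,74,27),(188,72,27),(223,70,27)):
    d=ray(c,266+p[0]/4,142+p[1]/4,p[2])-C; print(np.hypot(*d[:2]),np.arctan2(d[1],d[0]))
for e in ((191,122,72),(238,118,72),(209,300,72),(260,293,72)): print(ray(c,266+e[0]/4,142+e[1]/4,72))
chain([481.3,232.4,214.7],-2.680,[((481.5,240,50),-2.57)])
```

```text
31.109133686298943 -2.5360354229857274
28.615905963113008 -2.523647504441212
30.26009305686117 -2.370585623844203
29.398867052967258 -2.6995620971101375
[464.41656128 222.35824738  72.        ]
[458.33745121 232.30508424  72.        ]
[503.91007303 247.16868025  72.        ]
[496.36546662 258.0462642   72.        ]
[ -3.6   6.7 164.7] -6.3
```

>>> arm_command(targets=[[-3.6,6.7,50,-6.6,1],[-3.6,6.7,100,-6.6,1],[-3.6,6.7,140,-6.6,1],[-3.6,6.7,164,-6.6,1],[-3.6,6.7,164,-6.6,1]])

```text
t: 3.25
eef_pos: [480.3, 239.5, 48.0]
tcp_rot: [3.141, -0.005, -2.564]
ft_force: [-0.0, -0.2, 0.6]
opening: 1.001
grip_force: 0.0
```

>>> arm_command(targets=[[0,0,0,0,0.4],[0,0,0,0,0.1],[0,0,0,0,0.1],[0,0,0,0,0.1],[0,0,0,0,0.1]])

```text
t: 3.75
eef_pos: [481.3, 241.0, 51.3]
tcp_rot: [-3.141, 0.001, -2.559]
ft_force: [0.6, -0.2, 0.8]
opening: 0.639
grip_force: 0.0
```

>>> arm_command(targets=[[0,0,0,0,0.1],[0,0,0,0,0.1],[0,0,0,0,0.05],[0,0,0,0,0.05],[0,0,0,0,0.05]])

```text
t: 4.25
eef_pos: [481.0, 240.9, 50.5]
tcp_rot: [-3.142, -0.0, -2.559]
ft_force: [-0.5, 0.3, 1.5]
opening: 0.217
grip_force: 0.0
```

>>> arm_command(targets=[[0,0,0,0,0],[0,0,0,0,0],[0,0,0,0,0],[0,0,0,0,0],[0,0,0,0,0]])

```text
t: 4.75
eef_pos: [481.0, 240.9, 50.6]
tcp_rot: [-3.142, -0.0, -2.559]
ft_force: [-0.1, -0.7, -1.9]
opening: 0.145
grip_force: 30.0
```

>>> arm_command(targets=[[0,0,-40,0,0],[0,0,-80,0,0],[0,0,-120,0,0],[0,0,-150,0,0],[0,0,-150,0,0]])

```text
t: 5.25
eef_pos: [482.3, 241.4, 204.5]
tcp_rot: [-3.14, 0.006, -2.559]
ft_force: [0.9, 0.8, -1.6]
opening: 0.145
grip_force: 30.0
```

Run:
```python
from h import *
c=cam("wrist"); s=env.state(); print(s["eef_pos"],s["tcp_rot"],s["opening"],s["grip_force"],s["ft_force"])
f=c["frame"]; 
T=np.linalg.inv(np.array(c["hand_eye"])); q=T@np.array([0,0,0,1.]); print(q[:2]/q[2]*c["f"]+[c["cx"],c["cy"]])
save(f,"w3.png")
p=s["eef_pos"]
chain([481.2,240.5,200],-2.560,[((545,10,190),-3.20),((581,-22.2,190),2.738-2*np.pi)])
```

```text
[481.54469333 241.10956842 202.1611607 ] [-3.14065755  0.00344894 -2.55882704] 0.14454028172461292 29.988184869289398 [ 0.79007358 -0.3149755  -1.39590082]
[315.59620081 252.23163025]
[  73.3 -227.7   10. ] 36.7
[-37.8 -30.   -0. ] 19.8
```

View pics/w3.png

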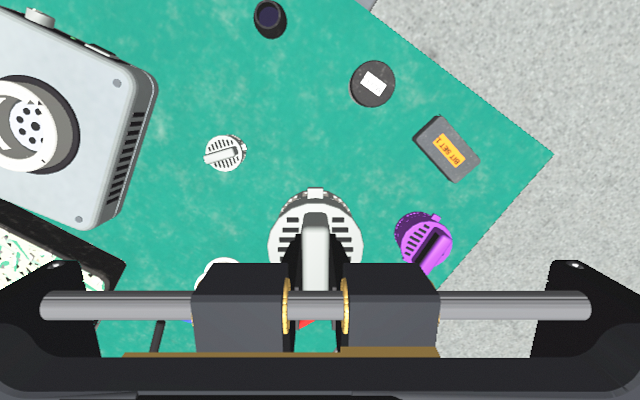

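Run:
```python
from h import *
c=cam("wrist"); H=np.array(c["hand_eye"]); f=c["frame"]
def tray(u,v,z):
    d=H[:3,:3]@np.array([(u-c["cx"])/c["f"],(v-c["cy"])/c["f"],1.]); o=H[:3,3]; return (o+d*(z-o[2])/d[2]).round(1)
save(cv2.resize(f[170:290,250:380],None,fx=5,fy=5,interpolation=cv2.INTER_CUBIC),"c3.png")
for u,v,z in((316,187,23.5),(316,189,23.5),(316,213,-21.5),(316,216,-21.5)):print(tray(u,v,z))
```

```text
[33.2  0.3 23.5]
[31.9  0.3 23.5]
[ 30.8   0.1 -21.5]
[ 29.3   0.1 -21.5]
```

View pics/c3.png

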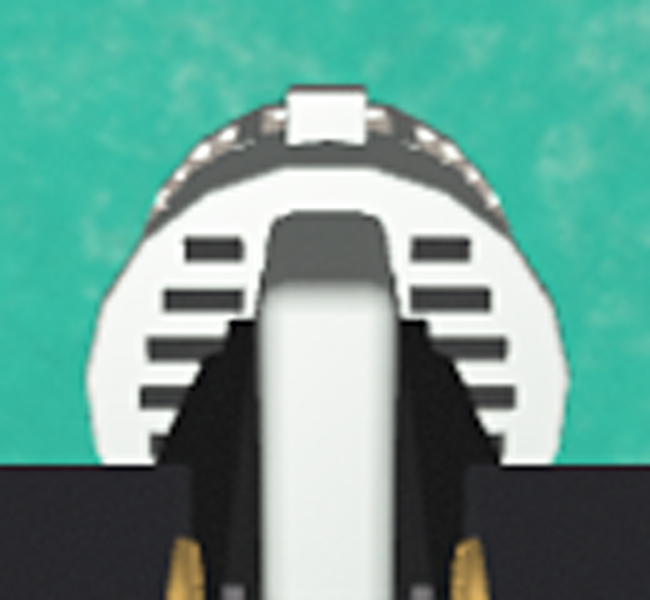

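>>> arm_command(targets=[[73,-228,10,37,0],[73,-228,10,37,0],[73,-228,10,37,0],[73,-228,10,37,0],[73,-228,10,37,0]])

```text
t: 5.85
eef_pos: [545.3, 7.8, 188.7]
tcp_rot: [-3.141, -0.003, 3.072]
ft_force: [0.8, 0.9, -1.5]
opening: 0.147
grip_force: 30.0
```

>>> arm_command(targets=[[-38,-30,0,19.5,0],[-38,-30,0,19.5,0],[-38,-30,0,19.5,0],[-38,-30,0,19.5,0],[-38,-30,0,19.5,0]])

```text
t: 6.35
eef_pos: [581.1, -21.8, 189.4]
tcp_rot: [-3.141, -0.002, 2.74]
ft_force: [-0.1, 0.5, -1.4]
opening: 0.144
grip_force: 30.0
```

>>> arm_command(targets=[[0,0,20,0,0],[0,0,36,0,0],[0,0,44,0,0],[0,0,44,0,0],[0,0,44,0,0]])

```text
t: 6.85
eef_pos: [581.8, -21.9, 147.0]
tcp_rot: [-3.142, 0.0, 2.739]
ft_force: [0.9, 0.1, -1.0]
opening: 0.146
grip_force: 30.0
```

Run:
```python
from h import *
c=cam("wrist"); s=env.state(); print(s["eef_pos"],s["tcp_rot"],s["ft_force"],s["moment"]); np.save("w4.npy",c["frame"]);np.save("w4W.npy",c["W"])
save(cv2.resize(c["frame"][130:250,240:400],None,fx=5,fy=5,interpolation=cv2.INTER_CUBIC),"c4.png")
```

```text
[581.91520423 -21.90656456 147.23062422] [3.14145904e+00 9.11783401e-04 2.73874263e+00] [ 0.20364314  0.52266422 -1.18883946] [ 0.02460289 -0.2039689  -0.05012449]
```

View pics/c4.png

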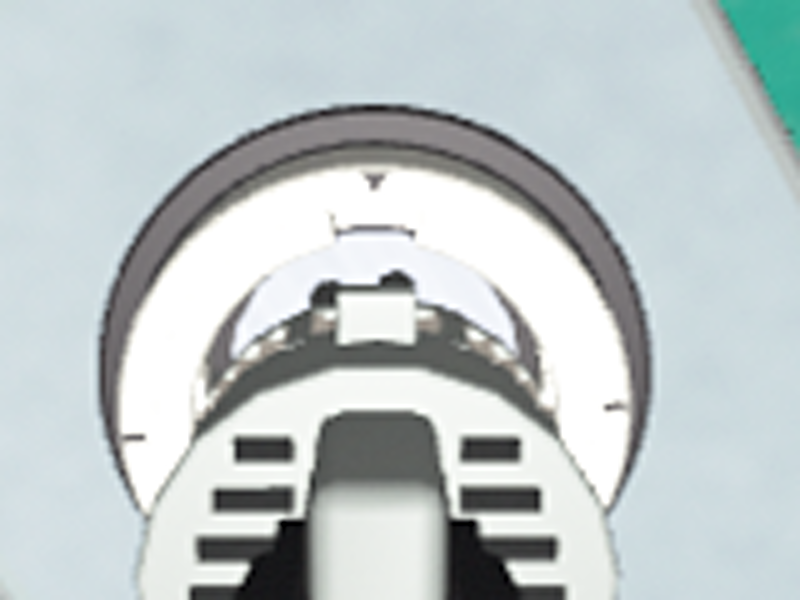

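The view shows the slot (374, 230) and arrow (375,180) in line with the lug (377,320) sideways. I'll compute the fore-aft offset.

Run:
```python
from h import *
c=cam("wrist"); H=np.array(c["hand_eye"])
def tray(x,y,z):
    u,v=240+x/5,130+y/5
    d=H[:3,:3]@np.array([(u-c["cx"])/c["f"],(v-c["cy"])/c["f"],1.]); o=H[:3,3]; return (o+d*(z-o[2])/d[2]).round(1)
print("rimtop",tray(375,163,67.2),"sides",tray(118,400,67.2),tray(632,380,67.2),"arrowtip",tray(375,188,67.2),"ticks",tray(135,437,67.2),tray(613,406,67.2))
P=[(150,300),(200,238),(260,192),(320,168),(375,163),(430,168),(500,197),(560,240),(605,300)]
print("lug",tray(377,292,23.5),"capfront",tray(377,368,5.5),"slotinner",tray(335,235,67.2),tray(413,235,67.2))
f=c["frame"].astype(int); 
# outer rim boundary (white -> not white) along columns
pts=[]
for u in range(266,366,4):
    col=f[130:215,u].min(1); w=np.where(col>238)[0]
    if len(w): 
        p=tray((u-240)*5,w[0]*5,67.2); pts.append(p[:2])
P=np.array(pts,float); A=np.c_[2*P,np.ones(len(P))]; x=np.linalg.lstsq(A,(P**2).sum(1),rcond=None)[0]; print(P.tolist(),x[:2],np.sqrt(x[2]+x[0]**2+x[1]**2))
```

```text
rimtop [41.2 -0.3 67.2] sides [  4.2 -40.2  67.2] [ 7.5 39.4 67.2] arrowtip [37.4 -0.3 67.2] ticks [ -1.8 -37.8  67.2] [ 3.3 36.6 67.2]
lug [32.  -0.1 23.5] capfront [27.4 -0.1  5.5] slotinner [30.3 -6.4 67.2] [30.3  5.4 67.2]
[[13.9, -38.0], [21.0, -34.6], [25.7, -31.4], [28.7, -28.3], [31.8, -25.2], [34.1, -22.1], [35.6, -19.1], [37.1, -16.0], [38.6, -13.0], [39.4, -10.0], [40.1, -7.0], [40.1, -4.1], [37.1, -1.1], [40.1, 1.9], [40.1, 4.9], [39.4, 7.9], [38.6, 10.9], [37.9, 13.9], [36.4, 16.9], [34.1, 19.9], [32.6, 23.0], [29.5, 26.1], [26.4, 29.2], [21.8, 32.4], [15.5, 35.7]] [ 0.89519983 -0.76743032] 39.29924178574504
```

>>> arm_command(targets=[[1.6,-0.4,8,0,0],[1.6,-0.4,15,0,0],[1.6,-0.4,15,0,0],[1.6,-0.4,18,0,0],[1.6,-0.4,20,0,0]])

```text
t: 7.45
eef_pos: [580.0, -21.7, 126.4]
tcp_rot: [-3.142, 0.0, 2.738]
ft_force: [0.0, 0.2, -1.1]
opening: 0.144
grip_force: 30.0
```

>>> arm_command(targets=[[0,0,3,0,0],[0,0,6,0,0],[0,0,9,0,0],[0,0,12,0,0],[0,0,14,0,0]])

```text
t: 7.95
eef_pos: [579.9, -21.7, 112.3]
tcp_rot: [-3.141, -0.0, 2.738]
ft_force: [-1.0, 0.0, -0.9]
opening: 0.142
grip_force: 30.0
```

>>> arm_command(targets=[[0,0,1.5,0,0],[0,0,3,0,0],[0,0,4.5,0,0],[0,0,6,0,0],[0,0,6,0,0]])

```text
t: 8.45
eef_pos: [579.9, -21.7, 106.4]
tcp_rot: [-3.141, -0.0, 2.738]
ft_force: [-0.5, -0.2, -0.8]
opening: 0.147
grip_force: 30.0
```

>>> arm_command(targets=[[0,0,1.5,0,0],[0,0,3,0,0],[0,0,4.5,0,0],[0,0,5.5,0,0],[0,0,5.5,0,0]])

```text
t: 8.95
eef_pos: [580.0, -21.7, 101.3]
tcp_rot: [-3.142, 0.0, 2.738]
ft_force: [-0.8, 0.3, 3.3]
opening: 0.148
grip_force: 30.0
```

The lugs are in the slots and the spring is touched. Now I'll press to about -36 mm.

>>> arm_command(targets=[[0,0,1.5,0,0],[0,0,3,0,0],[0,0,4.5,0,0],[0,0,6,0,0],[0,0,6.8,0,0]])

```text
t: 9.45
eef_pos: [580.0, -21.7, 94.5]
tcp_rot: [-3.142, 0.0, 2.738]
ft_force: [-2.4, -0.2, 6.9]
opening: 0.144
grip_force: 30.0
```

>>> arm_command(targets=[[0,0,0,0,0],[0,0,0,0,0]])

```text
t: 9.65
eef_pos: [580.1, -21.8, 94.6]
tcp_rot: [3.142, 0.0, 2.738]
ft_force: [-2.8, 0.6, 7.7]
opening: 0.145
grip_force: 30.0
```

>>> arm_command(targets=[[0,0,0,4,0],[0,0,0,8,0],[0,0,0,12,0],[0,0,0,16,0],[0,0,0,20,0]])

```text
t: 10.15
eef_pos: [580.7, -21.8, 94.9]
tcp_rot: [3.14, 0.002, 2.386]
ft_force: [-0.8, -0.6, 7.4]
opening: 0.146
grip_force: 30.0
```

Run:
```python
from h import *
s=env.state(); print(s["eef_pos"],s["tcp_rot"],s["ft_force"],s["moment"])
```

```text
[580.72747877 -21.82404649  94.87649558] [3.14047879e+00 1.78184545e-03 2.38635108e+00] [-0.81262032 -0.56764596  7.36660809] [ 0.05624405 -0.1825644   0.01855026]
```

Turning freely; continue, total so far 20°.

>>> arm_command(targets=[[0,0,0,6,0],[0,0,0,12,0],[0,0,0,18,0],[0,0,0,24,0],[0,0,0,30,0]])

```text
t: 10.65
eef_pos: [580.8, -21.8, 94.9]
tcp_rot: [3.14, 0.001, 1.861]
ft_force: [-0.1, -0.3, 7.8]
opening: 0.148
grip_force: 30.0
```

>>> arm_command(targets=[[0,0,0,6,0],[0,0,0,12,0],[0,0,0,18,0],[0,0,0,24,0],[0,0,0,30,0]])

```text
t: 11.15
eef_pos: [580.7, -21.8, 94.9]
tcp_rot: [3.139, -0.0, 1.338]
ft_force: [-0.8, -0.2, 8.5]
opening: 0.145
grip_force: 30.0
```

Run:
```python
from h import *
s=env.state(); print(s["eef_pos"],s["tcp_rot"],s["ft_force"],s["moment"])
```

```text
[580.74882712 -21.84254982  94.87894619] [ 3.13939825e+00 -9.36317988e-06  1.33780682e+00] [-0.80874021 -0.16954308  8.49733581] [-0.11838586 -0.08697612  0.05533986]
```

>>> arm_command(targets=[[0,0,0,2,0],[0,0,0,4,0],[0,0,0,6,0],[0,0,0,8,0],[0,0,0,8,0]])

```text
t: 11.65
eef_pos: [580.8, -21.9, 94.9]
tcp_rot: [3.139, -0.0, 1.201]
ft_force: [-0.1, -0.6, 7.3]
opening: 0.146
grip_force: 30.0
```

Run:
```python
from h import *
s=env.state(); print(s["eef_pos"],s["tcp_rot"],s["ft_force"],s["moment"])
```

```text
[580.77728511 -21.86483262  94.86665773] [ 3.13942925e+00 -3.40823597e-04  1.20118821e+00] [-0.12872259 -0.58275788  7.31527179] [-0.12792196 -0.0951248   0.02840795]
```

>>> arm_command(targets=[[0,0,0,1,0],[0,0,0,2,0],[0,0,0,3,0],[0,0,0,3,0]])

```text
t: 12.05
eef_pos: [580.6, -21.8, 94.9]
tcp_rot: [3.14, -0.0, 1.15]
ft_force: [-0.4, 1.2, 7.7]
opening: 0.148
grip_force: 30.0
```

Run:
```python
from h import *
s=env.state(); print(s["eef_pos"],s["tcp_rot"],s["ft_force"],s["moment"])
```

```text
[580.59437789 -21.75553479  94.86799957] [ 3.13981165e+00 -2.82820775e-04  1.14999286e+00] [-0.39611329  1.21385093  7.67735848] [-0.01937006  0.11814288  0.28716936]
```

Stop felt (moment 0.29 N m). Ease back 3° and rise with the spring to the lock level.

>>> arm_command(targets=[[0,0,0,-3,0],[0,0,-1,-3,0],[0,0,-2,-3,0],[0,0,-3,-3,0],[0,0,-4,-3,0]])

```text
t: 12.55
eef_pos: [580.6, -21.8, 98.7]
tcp_rot: [3.14, -0.0, 1.202]
ft_force: [-0.2, 0.1, 6.0]
opening: 0.149
grip_force: 30.0
```

Run:
```python
from h import *
s=env.state(); print(s["eef_pos"],s["tcp_rot"],s["ft_force"],s["moment"])
```

```text
[580.6102088  -21.7660542   98.73478504] [ 3.13987575e+00 -2.99610910e-04  1.20240033e+00] [-0.15140306  0.05534808  6.00319535] [-0.0630904  -0.08811162  0.03758112]
```

It rose past the lip level with the spring still pushing, so the lugs are in the pockets. Release.

>>> arm_command(targets=[[0,0,0,0,0.3],[0,0,0,0,0.5],[0,0,0,0,0.5],[0,0,0,0,0.5],[0,0,0,0,0.5]])

```text
t: 13.05
eef_pos: [579.9, -21.7, 98.2]
tcp_rot: [-3.141, 0.0, 1.202]
ft_force: [-0.3, -0.2, 0.0]
opening: 0.482
grip_force: 0.0
```

>>> arm_command(targets=[[0,0,-10,0,0.5],[0,0,-40,0,0.5],[0,0,-80,0,0.5],[0,0,-110,0,0.5],[0,0,-110,0,0.5]])

```text
t: 13.55
eef_pos: [581.5, -21.9, 213.1]
tcp_rot: [3.134, -0.002, 1.202]
ft_force: [1.4, -0.1, 0.2]
opening: 0.501
grip_force: 0.0
```

Run:
```python
from h import *
c=cam("wrist"); s=env.state(); print(s["eef_pos"],s["tcp_rot"],s["ft_force"],s["opening"])
u,v=proj(c,[581,-22,110]).astype(int); y0=max(v-60,0)
save(cv2.resize(c["frame"][y0:y0+120,u-80:u+80],None,fx=5,fy=5,interpolation=cv2.INTER_CUBIC),"c5.png")
```

```text
[580.61347191 -21.81758249 210.75879393] [ 3.13735337e+00 -8.20310242e-04  1.20232612e+00] [-0.71310911  0.72594845 -0.47576041] 0.4992549405978727
```

View pics/c5.png

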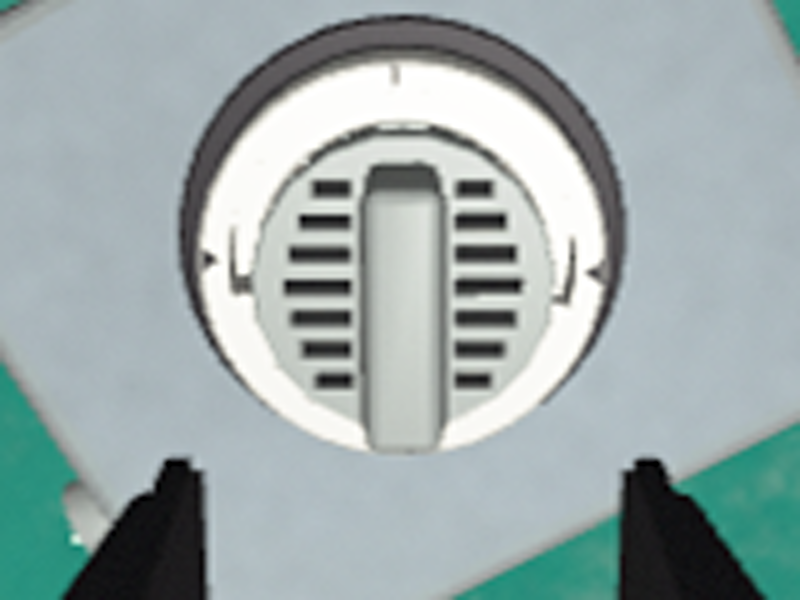

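The picture shows the cartridge seated with its bar (402,170–450) pointing at the lock tick (395,75). The slot arrows at (208,260) and (597,272) are a quarter turn away, and the gripper is clear.

```bash
python3 -c "
from cell import env
print(env.job_done())"
```

```text
the job is handed in; nothing more can be done
None
```

The cartridge is in the socket, pressed down and twisted clockwise to the stop, held locked by the spring; the gripper is clear and I handed the job in at about 14 s.

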